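Load check of a sprung instrument-case lid

ROBOT

A 6-joint arm with a two-finger parallel gripper is mounted at the origin on the work surface. World frame = base frame: x ahead of the robot, y to its left, z up, the work surface at z = 0. Lengths are in m, angles in degrees, forces in N, time in s.
With the tool pointing down it reaches from about 0.4 to 0.825 m from the base axis. Payload 7 kg.
Tool frame: the origin (TCP) lies midway between the tips of the shut fingers; the grasp point (between the pads) lies 19 mm behind it; z points along the fingers, y is the line along which they close (so a half turn about z gives the same grasp; the last joint's range is limited). The gripper opens to 88 mm and grips with 3 to 60 N. Pads are 19 mm wide; open, the fingers measure 130 mm over their backs; the gripper's body (78 mm by 193 mm) begins 47 mm behind the grasp point.
Start: joints at [-54.368, 20.546, 0.682, 0, -70.136, -16.507], TCP at [0.221, -0.638, 0.227] pointing down, gripper open.
Joint ranges: [-176.03, 176.03], [-82.01, 121.73], [-58.28, 71.71], [-173.87, 95.51], [-174.79, -0.11], [-173.66, 173.66]. Speed limits (degrees/s): [136.94, 136.94, 172.46, 180, 180, 180].

INTERFACE

Orientations are given as [roll, pitch, yaw] about the fixed x, y, z axes, in that order (R = Rz(yaw) Ry(pitch) Rx(roll)).
In Python, from plant import r, eyes, workorder gives the robot as it stands.
- The arm moves only by the tool step_arm, never from a script. Its argument "plan" is a list of rows, each a list of 5 numbers: the shift along the tool's x, y, z each as a share of 25 cm, from -1 to 1, then the turn about the tool's z as a share of 60 degrees, from -1 to 1, then the finger opening in mm, from 0 to 87.6. In form: [[x, y, z, turn, jaw], ...]. A call has 1 to 12 rows; each row is the pose to reach, as a shift and turn from the pose commanded when the call began, along the tool's axes at that moment; what a row does not reach only later rows make up. A row lasts 1/12 s, in which the tool goes at most 41.7 mm and 7.16 degrees, less where a joint would pass 70% of its speed; a pose out of reach is approached as far as the arm can. A call with a number of a shift or a turn outside -1 to 1 is refused whole. A call with a gripper value outside its range is refused whole. The fingers move at their own pace and stop on an object; "newtons" is the grip in N (left out, the last holds). Time passes only in rows, so rows that repeat a pose let the fingers close. It gives the time, the measured TCP pose, the force, the opening and the grip force at its end, in the units of the state.
- r.get_state(): the state, without advancing time (a new reading comes with each control period).
- eyes.capture(name): name is "scene" or "top" or "wrist"; returns the picture (400x640x3 uint8, red, green, blue); there is no depth.
- eyes.camera_model(name): a dict with "fov_y" (degrees; the focal length in pixels is half the picture's height over the tangent of half this angle, whatever the lens; pixels are square), "cx", "cy" (the principal point, pixels), "world_to_cam" (4x4, takes a point from world to camera coordinates); the wrist camera has in their place "hand_eye" (4x4, takes a point from camera to tool coordinates, whose origin is the TCP and whose axes are the flange's). Camera axes: x right, y up, looking along -z (the intrinsics and any distortion apply to the point x, -y, -z); pixel columns grow to the right and rows downward; lengths in m; the calibration is good to about 2 mm. A picture is of the moment at which its call begins: read the wrist's pose just before it. camera_model takes no time and is no camera call.
- workorder.close_job(): hands the job in; it is judged then, once.
The state is a dict: "time_s": time; "joints": joint angles; "qd": joint speeds; "joint_torque": joint torques, N m; "tcp_pos": TCP position; "eef_rot": TCP orientation; "contact_force": force on the tool from outside, world axes, zero at the start; "moment": the same for the moment, N m; "gripper_width": finger opening in m; "gripper_force": force on a finger pad.
Only numpy, scipy, OpenCV 4.12 (cv2) and the standard library are available. Lean on these libraries where they do the work, as an engineer would, in place of code of your own. Each camera call takes 0.05 s, during which the arm holds its last target. There are 200 camera calls.

TASK

Check the sprung lid of the aluminium instrument case under load. Take the brass load ring from its compartment in the blue tray and slip it over the steel post on the closed lid, right down onto the lid, and let go of it; then raise the lid by its black bar handle until it is in line with the orange index arm, and finish while still holding it steady there by the handle, because the spring shuts it as soon as it is let go. Leave the index arm, the other weights, the amber jar and the small case where they are.

Things in the scene. Friction and masses are not known exactly. Their poses are not given: they have to be found in the camera images.
- case: Aluminium instrument case, fixed to the bench, 170 (x) x 240 (y) x 105 mm high with its lid shut. Origin at the centre of its underside; its x axis points from the front (handle side) to the hinge at the back, y along the hinge, z up. On its +y side it carries a white protractor disc (radius 45 mm, round the hinge axis) and the orange index arm.
- lid (a joint): Opening angle of the lid, rad: 0 shut, grows as the front edge is raised (to 1.5). The hinge runs along the case's y at the back, so that the front edge moves up and back towards case +x. A spring presses it shut: 0.25 N m at 0, rising by 0.5 N m per rad; lid and handle weigh 0.41 kg. It snaps shut when let go.
- lid_hinge (a point): Middle of the hinge axis, at mid-thickness of the lid: case frame (85, 0, 95) mm. Axes as the lid's: x in the plane of the lid from its front edge to the hinge, y along the hinge, z out of its top; equal to the case's axes when shut. The lid is a slab 170 x 240 x 20 mm, its top 10 mm above this axis when shut.
- post_foot (a point): Where the steel post leaves the lid's top, 65 mm in front of the hinge (lid frame (-65, 0, 10) mm), axes as the lid's. The post stands out of the lid along z: 10 mm diameter, 38 mm high, its last 6 mm tapered to 4 mm.
- handle_mid (a point): Middle of the lid's handle, a rigid round black bar 12 mm in diameter and 110 mm long, parallel to the hinge, on two steel uprights (10 mm diameter, 50 mm either side of the middle); grip it here: lid frame (-145, 0, 55) mm from the hinge axis, 45 mm clear above the lid's top (to the bar's centre). Being round it can turn between the fingers as the lid rises. Axes as the lid's.
- index (a joint): Angle of the orange index arm, rad, on the same hinge axis and scale as the lid: the angle at which the lid is to be held (0.40 to 0.75). The arm lies 132 mm to the +y side of the case's middle, is held by friction and must not be moved.
- index_tip (a point): On the index arm's centre line, in the middle of the orange flag at its end (flag 30 x 16 x 8 mm), 155 mm from the hinge axis. Its x axis runs along the arm towards the hinge. A small orange pointer on the lid's side, near its front corner, comes beside the flag when lid and arm are in line.
- tray: Blue open tray fixed to the bench, 142 (x) x 232 (y) x 22 mm high, walls and floor 5 mm, with two dividers that make three compartments side by side along its y, each about 132 x 70 mm. Origin at the centre of its underside.
- ring_center (a point): Centre (half-way up) of the brass load ring: 40 mm outside diameter, 16 mm bore, 30 mm high, about 0.26 kg, standing flat, bore upright, near the middle of one of the compartments; its underside is 15 mm below this point.
- knobweight_center (a point): Centre of the steel weight with a knob, 36 mm diameter, 44 mm high, in another compartment. Leave alone.
- darkring_center (a point): Centre of the dark grey ring, 46 mm diameter, 18 mm high, in another compartment. Leave alone.
- jar: Amber jar, 56 mm diameter, 85 mm high, origin under its centre. Leave alone.
- smallcase: Small aluminium case, 55 x 64 x 50 mm with a wire handle on top to 65 mm, origin under its centre. Leave alone.
There are look-alikes about, which are no part of the job. Of the things like the part that bears ring_center, leave any that is brown or green; of the rest the smaller one is meant.

How it is judged (in metres and radians):
On the way:
1. the brass ring sits on the post, down on the shut lid, let go (z of ring_center in the frame of post_foot between 0.008 and 0.024 m and x of ring_center in the frame of post_foot between -0.008 and 0.008 m and y of ring_center in the frame of post_foot between -0.008 and 0.008 m and value of joint lid below 0.05 rad and contact force between the fingers and ring below 0.05 N), for 0.2 s.
At the end, for the whole second after the job is handed in: Fingers hold the handle (over 1 N, within 55 mm of its middle), lid still (under 0.05 rad/s) and within 0.07 rad of the index arm; the brass ring, not touched by the robot, is still on its post (centre 8 to 24 mm above the lid's top, within 8 mm of the post axis along lid x and y) (z of ring_center in the frame of post_foot between 0.008 and 0.024 m and x of ring_center in the frame of post_foot between -0.008 and 0.008 m and y of ring_center in the frame of post_foot between -0.008 and 0.008 m and angle between the x axis of handle_mid and the x axis of index_tip, either way round below 0.07 rad and velocity of joint lid between -0.05 and 0.05 rad/s and contact force between the fingers and lid above 1 N and distance between the grasp point and handle_mid below 0.055 m and contact force between each of the fingers, the arm and ring below 0.05 N); the arm keeps its last pose, push and grip.
It fails at once if the steel knob weight was moved by more than 20 mm (distance of knobweight_center from where it was at the start of the episode above 0.02 m).
It fails at once if the dark ring was moved by more than 20 mm (distance of darkring_center from where it was at the start of the episode above 0.02 m).
It fails at once if the jar was moved by more than 20 mm (distance of jar from where it was at the start of the episode above 0.02 m).
It fails at once if the small case was moved by more than 20 mm (distance of smallcase from where it was at the start of the episode above 0.02 m).
It fails at once if the index arm was moved by more than 8 mm at its tip (distance of index_tip from where it was at the start of the episode above 0.008 m).
It also fails if it takes over 54 s, if anything falls off the work surface, if the arm or the gripper's body presses on something with over 40 N, if the wrist force passes 120 N, or if a joint passes its speed limit or range.

## Working session

There is one attempt and no reset: what is moved stays moved. The work goes in short steps, Python scripts to look and compute and a tool call to move; the robot and the scene stay as the last step left them, time stands still between calls to the robot, and variables do not carry over. Pictures are saved under pics/ and viewed, at most 10 in all, crops included, and the job is handed in when it is done.

Besides the shell and the picture viewer there is one more tool, called after "Request:" as name(argument=value, ...), one argument or row to a line, values as JSON. step_arm: Moves the arm, as the interface text tells. Its arguments: {"type":"object","properties":{"plan":{"type":"array"},"newtons":{"type":"number"}},"required":["plan"]}

```bash
mkdir -p pics; ls; python3 - <<'E'
from plant import r, eyes, workorder
import cv2, json
for n in ["scene","top"]:
    im=eyes.capture(n); cv2.imwrite(f"pics/{n}0.png",im[:,:,::-1])
    print(n,eyes.camera_model(n))
print(eyes.camera_model("wrist"))
print(r.get_state())
E
```

```text
pics
scene {'fov_y': 53.88923559959716, 'cx': 318.16738330630324, 'cy': 203.35858149950928, 'world_to_cam': array([[-2.49357575e-01,  9.68410715e-01,  1.21960376e-03,
         1.12638684e-01],
       [-6.58299304e-01, -1.70429902e-01,  7.33209162e-01,
         2.97253857e-01],
       [ 7.10255466e-01,  1.82028394e-01,  6.80002086e-01,
        -1.30766766e+00],
       [ 0.00000000e+00,  0.00000000e+00,  0.00000000e+00,
         1.00000000e+00]])}
top {'fov_y': 53.516713074385656, 'cx': 315.37089966163876, 'cy': 199.0126274837169, 'world_to_cam': array([[ 0.01885223, -0.99969089,  0.01620838, -0.00673962],
       [ 0.99070184,  0.02086247,  0.13444191, -0.59387723],
       [-0.1347385 ,  0.01352315,  0.99078891, -1.01864475],
       [ 0.        ,  0.        ,  0.        ,  1.        ]])}
{'fov_y': 67.86019648510342, 'cx': 320.0146577714138, 'cy': 198.86551158927085, 'hand_eye': array([[ 1.08858401e-03,  9.60685767e-01,  2.77635862e-01,
         7.51450352e-02],
       [ 9.99999370e-01, -1.12219982e-03, -3.78262754e-05,
        -3.17589847e-04],
       [ 2.75223750e-04,  2.77635728e-01, -9.60686383e-01,
        -1.57922038e-01],
       [ 0.00000000e+00,  0.00000000e+00,  0.00000000e+00,
         1.00000000e+00]])}
{'time_s': 0.1, 'joints': array([-5.43687482e+01,  2.05869031e+01,  6.41493076e-01, -1.77693686e-02,
       -7.01341957e+01, -1.65055424e+01]), 'qd': array([-0.0459752 , -0.13730226,  0.07959727,  0.10109165,  0.01070586,
       -0.01740894]), 'joint_torque': array([ 4.32080069e-04, -5.84161878e+01,  2.93750685e+01,  7.01543033e+00,
        1.01429559e-02, -8.60570026e-05]), 'tcp_pos': array([ 0.22099364, -0.63736878,  0.22573985]), 'eef_rot': array([ 1.79918928e+02, -6.60167592e-03, -1.60880336e+02]), 'contact_force': array([-0.82249711, -0.4006767 , -0.39731888]), 'moment': array([ 0.0339276 , -0.01185464, -0.03673522]), 'gripper_force': 0.0, 'gripper_width': 0.08746682765921114}
```

View pics/top0.png

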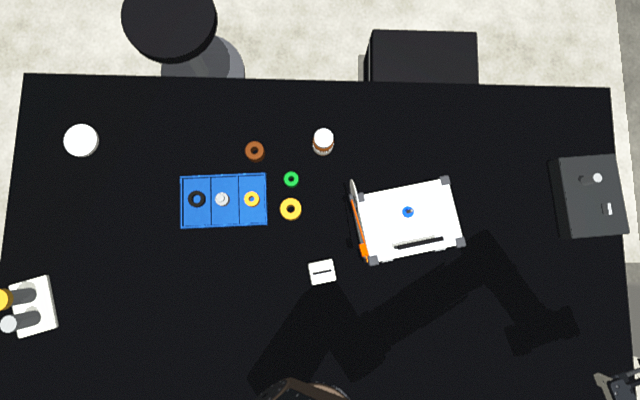

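View pics/scene0.png

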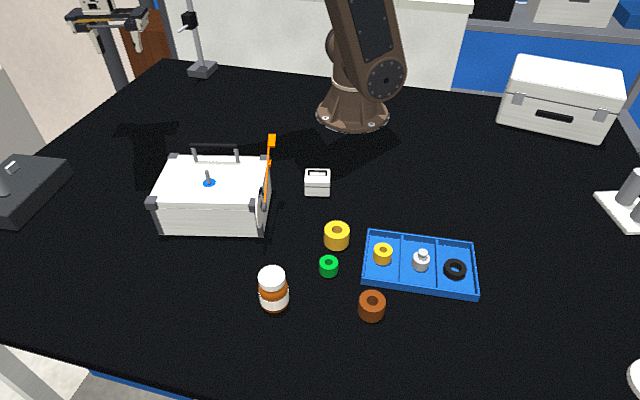

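The ring candidates in the top view are yellow in the tray (251,199), larger yellow (290,209), green (291,179), brown (254,151) and dark grey (197,199). I choose the tray one at (251,199), which is the smaller non-brown, non-green ring.

```bash
cat > h.py <<'E'
import numpy as np, cv2
from scipy.spatial.transform import Rotation as R
from plant import r, eyes, workorder
def cam(n, st=None):
    m=eyes.camera_model(n)
    if n=="wrist":
        T=np.eye(4); T[:3,:3]=R.from_euler('xyz',st['eef_rot'],degrees=True).as_matrix(); T[:3,3]=st['tcp_pos']
        C=T@m['hand_eye']
    else: C=np.linalg.inv(m['world_to_cam'])
    return C, 200/np.tan(np.radians(m['fov_y']/2)), m['cx'], m['cy']
def ray(c,uv):
    C,f,cx,cy=c
    d=C[:3,:3]@np.array([(uv[0]-cx)/f,-(uv[1]-cy)/f,-1.]); return C[:3,3],d/np.linalg.norm(d)
def onz(c,uv,z):
    o,d=ray(c,uv); return o+d*(z-o[2])/d[2]
def tri(c1,p1,c2,p2):
    o1,d1=ray(c1,p1);o2,d2=ray(c2,p2)
    s=np.linalg.lstsq(np.c_[d1,-d2],o2-o1,rcond=None)[0]
    a,b=o1+d1*s[0],o2+d2*s[1]; return (a+b)/2,np.linalg.norm(a-b)
def proj(c,p):
    C,f,cx,cy=c; q=np.linalg.inv(C)@np.r_[p,1]; return np.array([cx-f*q[0]/q[2],cy+f*q[1]/q[2]])
def blobs(im,lo,hi,amin=8,box=None):
    m=cv2.inRange(cv2.cvtColor(im,cv2.COLOR_RGB2HSV),np.array(lo),np.array(hi))
    if box:
        k=np.zeros_like(m);x0,y0,x1,y1=box;k[y0:y1,x0:x1]=1;m=m*k
    n,l,s,c=cv2.connectedComponentsWithStats(m)
    out=[]
    for i in range(1,n):
        if s[i][4]>=amin:
            ys,xs=np.nonzero(l==i); out.append((cv2.minAreaRect(np.c_[xs,ys].astype(np.float32)),s[i],c[i]))
    return out
E
python3 - <<'E'
from h import *
t=cv2.imread('pics/top0.png')[:,:,::-1].copy(); s=cv2.imread('pics/scene0.png')[:,:,::-1].copy()
ct,cs=cam('top'),cam('scene')
def show(nm,b,z):
    for rect,st,c in b: print(nm,st,np.round(c,1),[np.round(x,1) for x in rect], onz(ct,c,z).round(4), onz(ct,rect[0],z).round(4))
show('yel',blobs(t,(20,100,80),(35,255,255)),.035)
show('blue',blobs(t,(95,120,60),(125,255,255),8,(380,190,440,230)),.105)
show('handle',blobs(t,(0,0,0),(180,255,60),20,(385,228,450,255)),.150)
show('orange',blobs(t,(5,150,100),(19,255,255),8,(335,170,380,270)),.17)
for b in blobs(s,(5,150,100),(19,255,255),8,(240,120,290,220)): print('so',b[1],b[2],b[0])
for b in blobs(s,(95,120,60),(125,255,255),8,(190,160,230,200)): print('sblue',b[1],onz(cs,b[2],.105))
for b in blobs(s,(20,100,80),(35,255,255),8): print('syel',b[1],b[2],onz(cs,b[2],.035))
A=np.vstack([cv2.resize(t[165:285,335:475],None,fx=5,fy=5,interpolation=2)[:, :700]])
B=cv2.resize(s[120:240,140:290],(700,560),interpolation=2)
cv2.imwrite('pics/c1.png',np.hstack([cv2.resize(A,(400,343)),cv2.resize(B,(400,343))])[:,:,::-1])
cv2.imwrite('pics/c1.png',np.vstack([cv2.imread('pics/c1.png'),np.hstack([cv2.resize(t[165:235,175:305],(400,215)),cv2.resize(s[210:300,310:480],(400,215))])[:,:,::-1]]))
E
```

```text
yel [244 192  15  14 138] [251.3 198.6] [array([251. , 198.5]), array([13., 14.]), np.float64(90.0)] [0.5922 0.1766 0.035 ] [0.5924 0.1773 0.035 ]
yel [279 198  23  23 363] [290.2 208.7] [array([290.4, 208.8]), array([22.4, 21.5]), np.float64(63.4)] [0.5671 0.0717 0.035 ] [0.5668 0.0712 0.035 ]
yel [  0 289  14  22 239] [  5.3 298.8] [array([  6.5, 299.5]), array([13., 21.]), np.float64(0.0)] [0.3199 0.7946 0.035 ] [0.3182 0.7913 0.035 ]
blue [403 207  11  10  70] [407.  211.8] [array([408. , 211.5]), array([10.,  9.]), np.float64(0.0)] [ 0.5577 -0.224   0.105 ] [ 0.5584 -0.2265  0.105 ]
handle [397 237  46  12 139] [419.2 242.5] [array([419.5, 242.5]), array([ 3. , 45.9]), np.float64(78.2)] [ 0.4803 -0.2409  0.15  ] [ 0.4805 -0.2416  0.15  ]
handle [418 248  32   7 107] [437.9 252.4] [array([433.5, 251. ]), array([ 6., 31.]), np.float64(90.0)] [ 0.458  -0.2848  0.15  ] [ 0.4611 -0.2744  0.15  ]
orange [351 200  17  63 187] [360.6 236.7] [array([358.1, 231.2]), array([64.,  7.]), np.float64(75.1)] [ 0.4904 -0.0994  0.17  ] [ 0.503  -0.0936  0.17  ]
so [267 133   9  22  56] [269.30357
[... 237 characters left out ...]
920555114746094), 4.763641834259033)
so [265 184   2  10  14] [265.64285714 188.35714286] ((265.5, 188.5), (9.0, 1.0), 90.0)
so [264 196   2   7  10] [264.3 199.5] ((264.5, 199.0), (6.0, 1.0), 90.0)
sblue [203 178  13   9  64] [ 0.55652519 -0.22610094  0.105     ]
syel [76 18 34  5 87] [90.75862069 20.09195402] [-0.48424133 -1.36033918  0.035     ]
syel [268 134   8  12  72] [271.5        139.77777778] [ 0.26114348 -0.18782861  0.035     ]
syel [268 149   1   9   9] [268. 153.] [ 0.32502861 -0.17551283  0.035     ]
syel [324 220  26  31 675] [336.20296296 235.27259259] [0.57760877 0.07309391 0.035     ]
syel [373 243  19  22 342] [381.97953216 253.39473684] [0.60369648 0.17690011 0.035     ]
```

View pics/c1.png

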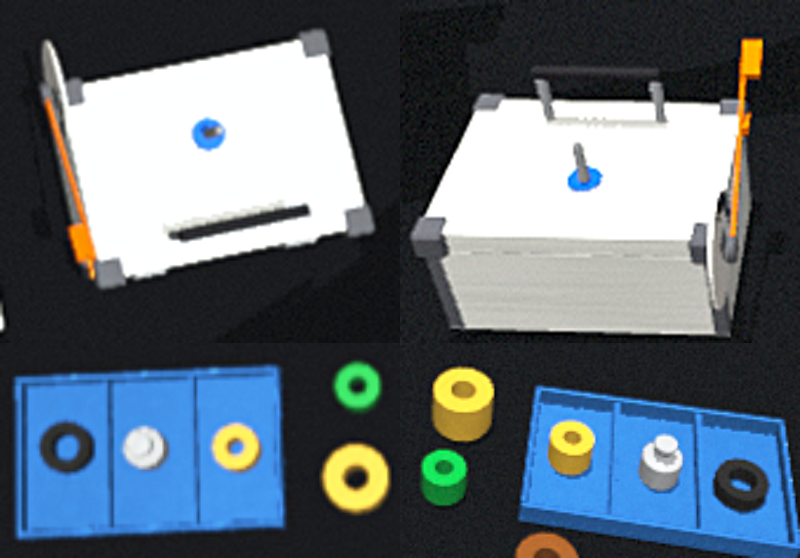

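The close crop confirms the choice: a small yellow-brass ring in the tray's compartment nearest the case, next to the knob weight, with the larger yellow ring outside. The case shows a blue disc at the post foot, the bar handle, and the flag (top about (364,250), scene about (272,141)).

```bash
cat >> h.py <<'E'
def goto(p,yaw):
    st=r.get_state(); M=R.from_euler('xyz',st['eef_rot'],degrees=True).as_matrix()
    d=M.T@(np.array(p)-st['tcp_pos'])/.25
    t=-((yaw-st['eef_rot'][2]+180)%360-180)/60
    print('from',st['tcp_pos'].round(4),st['eef_rot'].round(2),'t',round(st['time_s'],2),'shares',d.round(4),'turn',round(t,3))
E
python3 - <<'E'
from h import *
ct,cs=cam('top'),cam('scene')
print(tri(ct,(363.7,250),cs,(272,140)))
th=np.radians(11.3);X=np.array([np.cos(th),np.sin(th),0]);Y=np.array([-X[1],X[0],0])
H=np.array([.5575,-.2255,.095])+.065*X
for a in (.4,.5,.55,.6,.65,.7,.75):
    p=H+.132*Y-.155*np.cos(a)*X+[0,0,.155*np.sin(a)]; print(a,p.round(3),proj(ct,p).round(1),proj(cs,p).round(1))
print(onz(ct,(251,198.5),.035),onz(cs,(382.5,248.5),.035))
goto((.592,.177,.27),-79)
E
```

```text
(array([ 0.45987024, -0.10530305,  0.17638025]), np.float64(0.0010094389292039528))
0.4 [ 0.455 -0.111  0.155] [364.8 252.1] [270.7 146.3]
0.5 [ 0.462 -0.11   0.169] [365.1 249.2] [269.7 142.8]
0.55 [ 0.466 -0.109  0.176] [365.2 247.5] [269.2 141.3]
0.6 [ 0.47  -0.108  0.183] [365.2 245.6] [268.7 139.9]
0.65 [ 0.474 -0.108  0.189] [365.2 243.6] [268.2 138.7]
0.7 [ 0.479 -0.107  0.195] [365.2 241.4] [267.6 137.6]
0.75 [ 0.484 -0.106  0.201] [365.1 239. ] [267.  136.6]
[0.5923524  0.17729806 0.035     ] [0.59004795 0.17616892 0.035     ]
from [ 0.221  -0.6374  0.2257] [ 1.7992e+02 -1.0000e-02 -1.6088e+02] t 0.1 shares [-2.4691  2.5919 -0.1737] turn -1.365
```

Request:
step_arm(
  plan=[
    [0,0,-0.2,0,87],
    [-0.3,0.3,-0.2,-0.2,87],
    [-0.9,1,-0.2,-1,87],
    [-0.9,1,-0.2,-1,87],
    [-0.9,1,-0.2,-1,87],
    [-0.9,1,-0.2,-1,87],
    [-0.9,1,-0.2,-1,87],
    [-0.9,1,-0.2,-1,87],
    [-0.9,1,-0.2,-1,87],
    [-0.9,1,-0.2,-1,87],
    [-0.9,1,-0.2,-1,87],
    [-0.9,1,-0.2,-1,87],
  ],
)

```text
time_s: 1.1
tcp_pos: [0.352, -0.3275, 0.2766]
eef_rot: [-180.0, -0.0, -100.9]
contact_force: [0.1, -0.2, -0.2]
gripper_width: 0.0869
gripper_force: 0.0
```

```bash
python3 -c "
from h import *
goto((.592,.177,.25),-79)"
```

```text
from [ 0.352  -0.3275  0.2766] [-179.99   -0.   -100.89] t 1.1 shares [-2.163  -0.5614  0.1065] turn -0.365
```

Request:
step_arm(
  plan=[
    [-1,-0.26,0,-0.365,87],
    [-1,-0.26,0,-0.365,87],
    [-1,-0.26,0,-0.365,87],
    [-1,-0.26,0,-0.365,87],
    [-1,-0.26,0,-0.365,87],
    [-1,-0.26,0,-0.365,87],
    [-1,-0.26,0,-0.365,87],
    [-1,-0.26,0,-0.365,87],
  ],
)

```text
time_s: 1.77
tcp_pos: [0.4639, -0.0937, 0.2759]
eef_rot: [179.9, 0.0, -79.0]
contact_force: [0.1, -0.1, 0.7]
gripper_width: 0.0872
gripper_force: 0.0
```

```bash
python3 -c "
from h import *
goto((.592,.177,.25),-79)"
```

```text
from [ 0.4639 -0.0937  0.2759] [179.93   0.   -79.02] t 1.77 shares [-0.9652 -0.7096  0.1028] turn -0.0
```

Request:
step_arm(
  plan=[
    [-0.965,-0.71,0.2,0,62],
    [-0.965,-0.71,0.2,0,62],
    [-0.965,-0.71,0.2,0,62],
    [-0.965,-0.71,0.2,0,62],
    [-0.965,-0.71,0.2,0,62],
    [-0.965,-0.71,0.2,0,62],
    [-0.965,-0.71,0.2,0,62],
    [-0.965,-0.71,0.2,0,62],
    [-0.965,-0.71,0.2,0,62],
    [-0.965,-0.71,0.2,0,62],
  ],
)

```text
time_s: 2.6
tcp_pos: [0.5913, 0.1746, 0.2252]
eef_rot: [179.9, -0.1, -79.1]
contact_force: [-1.7, -0.8, -0.1]
gripper_width: 0.0622
gripper_force: 0.0
```

```bash
python3 - <<'E'
from h import *
st=r.get_state(); im=eyes.capture('wrist'); cv2.imwrite('pics/w1.png',im[:,:,::-1]); c=cam('wrist',st)
print(st['tcp_pos'])
for rect,s,cc in blobs(im,(20,100,80),(35,255,255),100): print(s,cc.round(1),[np.round(x,1) for x in rect],onz(c,rect[0],.035).round(4))
goto((.592,.177,.012),-79)
E
```

```text
[0.59131196 0.17458524 0.22516609]
[ 332   64   54   57 2195] [358.5  91.8] [array([358.5,  92. ]), array([52.8, 55.9]), np.float64(26.6)] [0.5675 0.0703 0.035 ]
[302 162  32  34 761] [317.6 178.8] [array([317.5, 178.5]), array([33., 31.]), np.float64(90.0)] [0.5936 0.1747 0.035 ]
[192 252  22  53 614] [200.3 278.2] [array([201.9, 278. ]), array([20.2, 52.6]), np.float64(3.8)] [0.7182 0.3349 0.035 ]
[427 252  23  53 622] [440.  278.2] [array([438.5, 277.9]), array([52.6, 20.9]), np.float64(86.2)] [0.4116 0.2761 0.035 ]
[ 240  314  337   16 4099] [418.5 322.7] [array([408. , 321.5]), array([336.,  15.]), np.float64(-0.0)] [0.4328 0.3493 0.035 ]
from [0.5911 0.1742 0.2259] [ 1.7991e+02 -4.0000e-02 -7.9130e+01] t 2.65 shares [-0.011  -0.0068  0.8555] turn -0.002
```

View pics/w1.png

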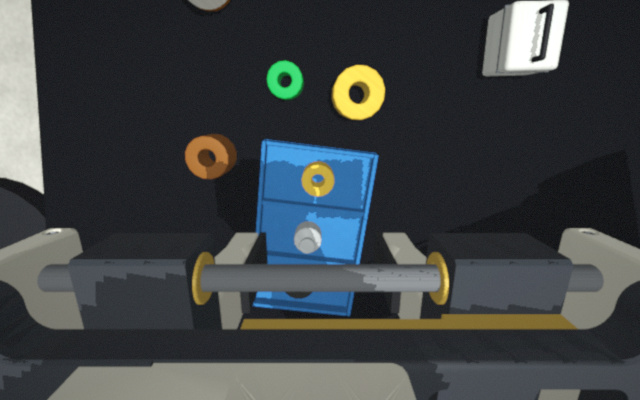

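```bash
python3 -c "
from h import *
goto((.593,.1755,.011),-79)"
```

```text
from [0.5911 0.1742 0.2259] [ 1.7991e+02 -4.0000e-02 -7.9130e+01] t 2.65 shares [-0.0044 -0.0096  0.8595] turn -0.002
```

Request:
step_arm(
  plan=[
    [-0.004,-0.01,0.4,0,62],
    [-0.004,-0.01,0.4,0,62],
    [-0.004,-0.01,0.4,0,62],
    [-0.004,-0.01,0.4,0,62],
    [-0.004,-0.01,0.4,0,62],
  ],
)

```text
time_s: 3.07
tcp_pos: [0.5933, 0.1758, 0.1269]
eef_rot: [180.0, -0.1, -79.1]
contact_force: [0.6, 0.4, 1.5]
gripper_width: 0.0621
gripper_force: 0.0
```

```bash
python3 - <<'E'
from h import *
st=r.get_state(); im=eyes.capture('wrist'); c=cam('wrist',st)
for rect,s,cc in blobs(im,(20,100,80),(35,255,255),400,(250,60,400,250)): print(s,cc.round(1),onz(c,rect[0],.035).round(4))
cv2.imwrite('pics/w2.png',im[:,:,::-1])
goto((.593,.1755,.011),-79)
E
```

```text
[ 338   60   62   62 3096] [370.4  89.2] [0.5729 0.0776 0.035 ]
[ 298  177   44   47 1476] [319.5 200.4] [0.5938 0.1736 0.035 ]
from [0.5942 0.1766 0.1284] [-179.89   -0.    -79.05] t 3.12 shares [0.0034 0.0064 0.4694] turn -0.001
```

Request:
step_arm(
  plan=[
    [0.006,0.002,0.2,0,62],
    [0.006,0.002,0.35,0,62],
    [0.006,0.002,0.42,0,62],
    [0.006,0.002,0.465,0,62],
    [0.006,0.002,0.465,0,62],
    [0.006,0.002,0.465,0,38],
    [0.006,0.002,0.465,0,30],
    [0.006,0.002,0.465,0,30],
    [0.006,0.002,0.465,0,30],
    [0.006,0.002,0.465,0,30],
  ],
  newtons=30,
)

```text
time_s: 3.95
tcp_pos: [0.5938, 0.1767, 0.0121]
eef_rot: [-179.9, 0.0, -79.0]
contact_force: [-2.5, -0.1, 6.9]
gripper_width: 0.0398
gripper_force: 30.0
```

```bash
python3 - <<'E'
from h import *
st=r.get_state(); print(st['tcp_pos'],st['gripper_width'],st['gripper_force'],st['contact_force'])
E
```

```text
[0.59380237 0.17665091 0.0121273 ] 0.03978576361525864 30.004998045042157 [-2.52884744 -0.13893743  6.89405748]
```

Request:
step_arm(
  plan=[
    [0,0,-0.2,0,30],
    [0,0,-0.5,0,30],
    [0,0,-0.8,0,30],
    [0,0,-0.9,0,30],
    [0,0,-0.9,0,30],
    [0,0,-0.9,0,30],
    [0,0,-0.9,0,30],
    [0,0,-0.9,0,30],
  ],
)

```text
time_s: 4.62
tcp_pos: [0.5928, 0.1763, 0.2365]
eef_rot: [-179.9, 0.1, -79.0]
contact_force: [-0.3, -0.2, -4.6]
gripper_width: 0.0394
gripper_force: 30.0
```

```bash
python3 - <<'E'
from h import *
st=r.get_state(); im=eyes.capture('wrist'); c=cam('wrist',st)
cv2.imwrite('pics/w3.png',cv2.resize(im[130:330,200:440],(720,600))[:,:,::-1])
print(st['gripper_width'],st['tcp_pos'])
# pixels of ring top centre (23mm above tip) if centred
M=R.from_euler('xyz',st['eef_rot'],degrees=True).as_matrix()
for dx in(-.003,0,.003): print(proj(c,st['tcp_pos']+M@[dx,0,-.023]))
for rect,s,cc in blobs(im,(18,100,60),(35,255,255),100,(240,180,400,330)): print(s,cc.round(1))
goto((.5575,-.2255,.28),-79)
E
```

```text
0.03942776356621595 [0.59281692 0.17632003 0.236537  ]
[319.58701075 273.12062932]
[319.5910955  267.83846937]
[319.59522567 262.4975677 ]
[ 281  215   78   50 2921] [320.1 242.9]
[240 252   9  53 229] [242.9 275.8]
[391 252   9  19 104] [396. 259.]
[297 291  48  10 325] [320.1 295.2]
[ 240  314  160   16 1760] [319.6 324. ]
from [0.5921 0.176  0.2348] [ 1.7995e+02  4.0000e-02 -7.8990e+01] t 4.67 shares [ 1.5499  0.4426 -0.1816] turn 0.0
```

View pics/w3.png

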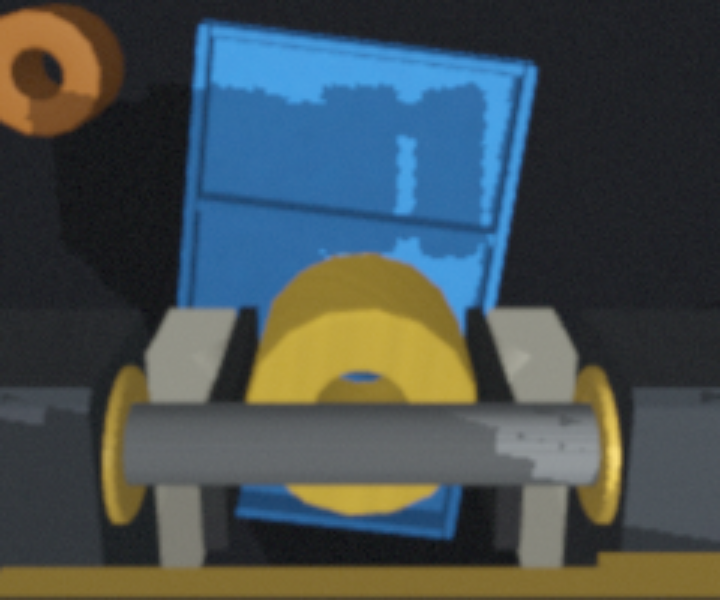

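Ring is held centred in the pads: its top face centre lies at row 268, and 267.8 was predicted. Moving on to a viewpoint near the post.

Request:
step_arm(
  plan=[
    [0.3,0.1,-0.1,0,30],
    [0.6,0.2,-0.1,0,30],
    [0.9,0.44,-0.1,0,30],
    [0.9,0.44,-0.1,0,30],
    [0.9,0.44,-0.1,0,30],
    [0.9,0.44,-0.1,0,30],
    [0.9,0.44,-0.1,0,30],
    [0.9,0.44,-0.1,0,30],
  ],
)

```text
time_s: 5.33
tcp_pos: [0.5261, -0.068, 0.2588]
eef_rot: [179.8, 0.0, -79.2]
contact_force: [-0.3, 1.1, -2.0]
gripper_width: 0.0392
gripper_force: 30.0
```

Request:
step_arm(
  plan=[
    [0.33,0,0,0,30],
    [0.33,0,0,0,30],
    [0.33,0,0,0,30],
    [0.33,0,0,0,30],
    [0.33,0,0,0,30],
  ],
)

```text
time_s: 5.75
tcp_pos: [0.5435, -0.1462, 0.2586]
eef_rot: [179.8, 0.1, -79.0]
contact_force: [0.9, 0.7, -2.5]
gripper_width: 0.0393
gripper_force: 30.0
```

```bash
python3 - <<'E'
from h import *
st=r.get_state(); im=eyes.capture('wrist'); c=cam('wrist',st)
cv2.imwrite('pics/w4.png',im[:,:,::-1])
print(st['gripper_width'],st['tcp_pos'])
for rect,s,cc in blobs(im,(95,100,50),(125,255,255),20,(200,0,440,260)): print('blue',s,cc.round(1),onz(c,rect[0],.105).round(4),onz(c,cc,.105).round(4))
for rect,s,cc in blobs(im,(0,0,0),(180,255,60),100,(200,0,640,260)): print('dark',s,cc.round(1),[np.round(x,1) for x in rect],onz(c,rect[0],.150).round(4))
for rect,s,cc in blobs(im,(5,150,100),(19,255,255),100): print('or',s,cc.round(1),[np.round(x,1) for x in rect])
goto((.5575,-.2255,.16),-79)
E
```

```text
0.03928616188105619 [ 0.54349234 -0.14623418  0.25859893]
blue [306  92  29  31 624] [319.7 107.2] [ 0.5584 -0.2258  0.105 ] [ 0.5586 -0.2256  0.105 ]
dark [  200     0    63   260 13441] [226.1 128.6] [array([231. , 129.5]), array([259.,  62.]), np.float64(90.0)] [ 0.6311 -0.1917  0.15  ]
dark [  340     0   300   260 56005] [524.3 130.2] [array([489.5, 129.5]), array([259., 299.]), np.float64(90.0)] [ 0.4091 -0.235   0.15  ]
dark [ 404   32   20  135 1676] [413.5  97. ] [array([412.3,  98.9]), array([ 14.7, 134.9]), np.float64(3.6)] [ 0.4825 -0.2465  0.15  ]
dark [271 233  18  27 279] [279.7 246.9] [array([279.6, 246.6]), array([11.1, 28.5]), np.float64(15.3)] [ 0.5721 -0.0894  0.15  ]
or [130 224  30  10 168] [145. 229.] [array([144.7, 228.5]), array([28.9,  8.7]), np.float64(3.6)]
from [ 0.5436 -0.1458  0.2591] [ 1.7989e+02  4.0000e-02 -7.8950e+01] t 5.8 shares [0.3238 0.0057 0.396 ] turn 0.001
```

View pics/w4.png

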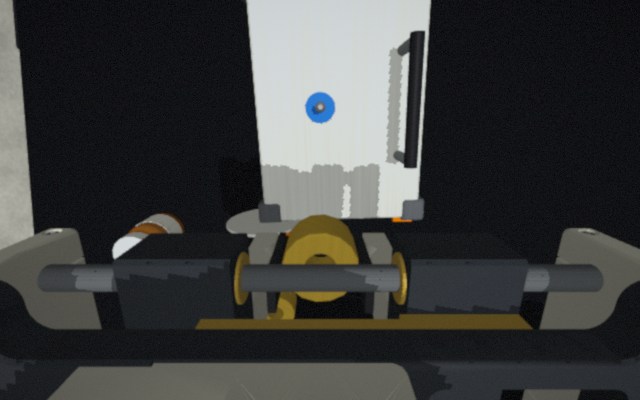

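```bash
python3 - <<'E'
from h import *
st=r.get_state(); c=cam('wrist',st)
a,b=onz(c,(418,33),.15),onz(c,(411,166),.15); print(a,b,np.degrees(np.arctan2(*(b-a)[:2]))*-1,np.linalg.norm(a-b),(a+b)/2)
for p,q in (((248,10),(261,200)),((429,10),(422,200))):
    a,b=onz(c,p,.105),onz(c,q,.105); print(np.degrees(np.arctan2(*(b-a)[:2]))*-1)
goto((.5584,-.2258,.165),-79)
E
```

```text
[ 0.49216637 -0.29566567  0.15      ] [ 0.46784311 -0.19034279  0.15      ] 13.003902534533863 0.10809500696220928 [ 0.48000474 -0.24300423  0.15      ]
11.713491364528677
14.555233072662643
from [ 0.5436 -0.1458  0.2591] [ 1.7989e+02  4.0000e-02 -7.8950e+01] t 5.8 shares [0.3257 0.0024 0.376 ] turn 0.001
```

Request:
step_arm(
  plan=[
    [0.15,0,0.1,0,30],
    [0.326,0.002,0.25,0,30],
    [0.326,0.002,0.37,0,30],
    [0.326,0.002,0.37,0,30],
    [0.326,0.002,0.37,0,30],
    [0.326,0.002,0.37,0,30],
    [0.326,0.002,0.37,0,30],
  ],
)

```text
time_s: 6.38
tcp_pos: [0.5603, -0.2259, 0.1699]
eef_rot: [-179.8, -0.1, -78.9]
contact_force: [-0.3, 0.7, -1.9]
gripper_width: 0.0389
gripper_force: 30.0
```

```bash
python3 - <<'E'
from h import *
goto((.5584,-.2258,.113),-79)
for n in ('scene','top'):
    im=eyes.capture(n); cv2.imwrite(f'pics/{n}5.png',im[:,:,::-1])
E
```

```text
from [ 0.5603 -0.2259  0.1699] [-1.7984e+02 -8.0000e-02 -7.8860e+01] t 6.38 shares [-0.0022  0.0082  0.2277] turn 0.002
```

Request:
step_arm(
  plan=[
    [-0.001,0.005,0.04,0,30],
    [-0.001,0.005,0.08,0,30],
    [-0.001,0.005,0.1,0,30],
    [-0.001,0.005,0.12,0,30],
    [-0.001,0.005,0.14,0,30],
    [-0.001,0.005,0.14,0,30],
  ],
)

```text
time_s: 6.98
tcp_pos: [0.5569, -0.2268, 0.1313]
eef_rot: [179.9, 0.0, -79.0]
contact_force: [0.3, 0.6, -2.9]
gripper_width: 0.0392
gripper_force: 30.0
```

```bash
python3 - <<'E'
from h import *
goto((.5584,-.2258,.113),-79)
im=eyes.capture('scene'); cv2.imwrite('pics/scene6.png',cv2.resize(im[80:220,130:290],(800,600),interpolation=2)[:,:,::-1] if 0 else cv2.resize(im[100:200,140:280],(700,500),interpolation=2)[:,:,::-1])
E
```

```text
from [ 0.5569 -0.2268  0.1313] [ 1.7989e+02  4.0000e-02 -7.8990e+01] t 6.98 shares [-0.0027 -0.0068  0.0732] turn 0.0
```

View pics/scene6.png

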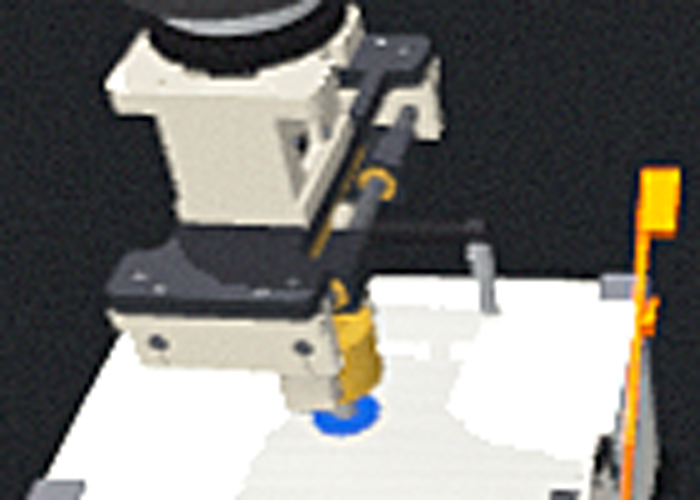

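The ring is threaded on the post: its base is at about 0.124 m, below the tip, there is no push-back, and the post foot shows on the blue disc. Lowering the rest and releasing.

Request:
step_arm(
  plan=[
    [0,0,0.03,0,30],
    [0,0,0.055,0,30],
    [0,0,0.07,0,30],
    [0,0,0.07,0,30],
    [0,0,0.07,0,30],
  ],
)

```text
time_s: 7.45
tcp_pos: [0.5574, -0.2269, 0.115]
eef_rot: [180.0, 0.0, -79.0]
contact_force: [1.0, -0.2, -3.0]
gripper_width: 0.0393
gripper_force: 30.0
```

```bash
python3 - <<'E'
from h import *
goto((.5584,-.2258,.113),-79); print(r.get_state()['contact_force'])
E
```

```text
from [ 0.5574 -0.2269  0.115 ] [ 1.7996e+02  1.0000e-02 -7.8970e+01] t 7.45 shares [-0.0035 -0.0047  0.0078] turn 0.0
[ 1.04771117 -0.19837126 -3.02914881]
```

Request:
step_arm(
  plan=[
    [0,0,0.006,0,30],
    [0,0,0.006,0,30],
    [0,0,0.006,0,45],
    [0,0,0.006,0,58],
    [0,0,0.006,0,58],
    [0,0,0.006,0,58],
    [0,0,0.006,0,58],
    [0,0,0.006,0,58],
    [0,0,-0.2,0,58],
    [0,0,-0.4,0,58],
    [0,0,-0.6,0,58],
    [0,0,-0.6,0,58],
  ],
)

```text
time_s: 8.45
tcp_pos: [0.5586, -0.2275, 0.2702]
eef_rot: [-179.8, -0.1, -79.0]
contact_force: [1.0, 0.1, 0.7]
gripper_width: 0.0584
gripper_force: 0.0
```

```bash
python3 - <<'E'
from h import *
im=eyes.capture('scene'); cv2.imwrite('pics/scene7.png',cv2.resize(im[100:220,140:280],(700,600),interpolation=2)[:,:,::-1])
goto((.480,-.243,.21),-77.5)
E
```

```text
from [ 0.5604 -0.2282  0.275 ] [-179.43   -0.33  -78.93] t 8.5 shares [-0.0051  0.3296  0.2567] turn -0.024
```

View pics/scene7.png

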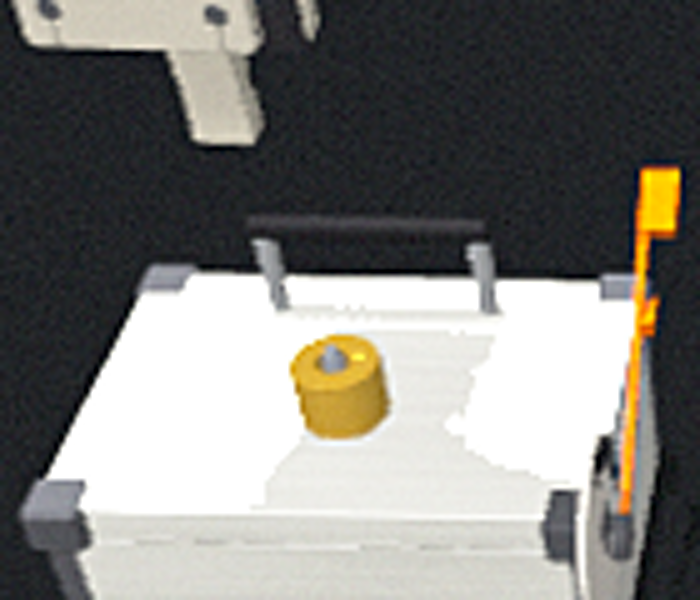

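The ring sits down on the lid with the post tip showing above it. Going to the handle.

Request:
step_arm(
  plan=[
    [-0.005,0.1,0,-0.025,40],
    [-0.005,0.25,0,-0.025,40],
    [-0.005,0.325,0.15,-0.025,40],
    [-0.005,0.325,0.3,-0.025,40],
    [-0.005,0.325,0.3,-0.025,40],
    [-0.005,0.325,0.3,-0.025,40],
  ],
)

```text
time_s: 9.0
tcp_pos: [0.4767, -0.2413, 0.1898]
eef_rot: [179.8, 0.0, -77.5]
contact_force: [1.2, -0.1, 1.4]
gripper_width: 0.0399
gripper_force: 0.0
```

```bash
python3 - <<'E'
from h import *
goto((.480,-.243,.131),-77.5)
st=r.get_state(); im=eyes.capture('wrist'); c=cam('wrist',st)
cv2.imwrite('pics/w8.png',im[:,:,::-1])
print([proj(c,np.array([.48,-.243,.15])+s*np.array([-.216,.976,0])*.055) for s in(-1,0,1)])
# bar centre along rows above the fingers
g=im.max(2).astype(int)
for v in range(100,260,15):
    xs=np.nonzero(g[v,270:370]<70)[0]+270; print(v,xs.min() if len(xs) else None,xs.max() if len(xs) else None,len(xs))
E
```

```text
from [ 0.4767 -0.2413  0.1898] [ 1.7981e+02  4.0000e-02 -7.7470e+01] t 9.0 shares [ 0.0096 -0.0122  0.2352] turn 0.0
[array([315.28568473, 141.48113305]), array([315.4817456 , 220.34884893]), array([315.65122005, 288.52187984])]
100 350 369 20
115 350 369 20
130 350 369 20
145 306 369 40
160 307 369 40
175 307 369 40
190 307 369 41
205 307 369 41
220 308 369 40
235 279 362 39
250 273 367 48
```

View pics/w8.png

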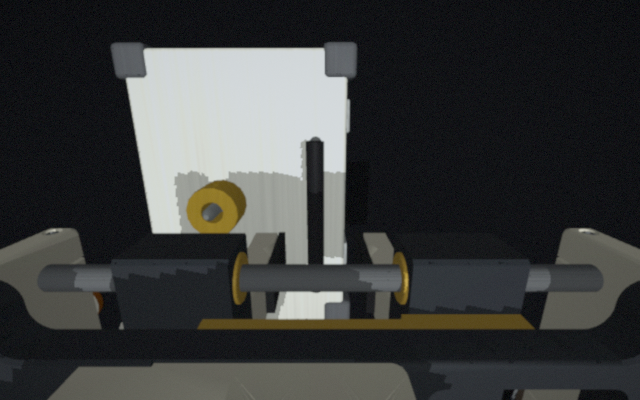

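The bar is at column 315 (rows 138–290), parallel to and between the open fingers, and the ring is around its post at (212,210). Descending and gripping.

Request:
step_arm(
  plan=[
    [0.005,-0.012,0.1,0,40],
    [0.005,-0.012,0.18,0,40],
    [0.005,-0.012,0.235,0,40],
    [0.005,-0.012,0.235,0,40],
    [0.005,-0.012,0.235,0,20],
    [0.005,-0.012,0.235,0,5],
    [0.005,-0.012,0.235,0,5],
    [0.005,-0.012,0.235,0,5],
    [0.005,-0.012,0.235,0,5],
    [0.005,-0.012,0.235,0,5],
  ],
  newtons=40,
)

```text
time_s: 9.88
tcp_pos: [0.4803, -0.2421, 0.1323]
eef_rot: [180.0, -0.0, -77.5]
contact_force: [-3.1, -0.8, 5.3]
gripper_width: 0.0106
gripper_force: 40.0
```

```bash
python3 - <<'E'
from h import *
st=r.get_state();print(st['contact_force'],st['gripper_width'])
h=lambda a:np.array([-.145*np.cos(a)+.055*np.sin(a),.145*np.sin(a)+.055*np.cos(a)])
for a in np.arange(.06,.56,.06): print(round(a,2),((h(a)-h(0))*[-1,-1]/.25).round(3))
goto((.480,-.243,.131),-77.5)
E
```

```text
[-3.13212762 -0.7996265   5.30122467] 0.0106144142024917
0.06 [-0.014 -0.034]
0.12 [-0.031 -0.068]
0.18 [-0.049 -0.1  ]
0.24 [-0.069 -0.132]
0.3 [-0.091 -0.162]
0.36 [-0.115 -0.19 ]
0.42 [-0.14  -0.217]
0.48 [-0.167 -0.243]
0.54 [-0.196 -0.267]
from [ 0.4803 -0.2421  0.1323] [ 1.7996e+02 -2.0000e-02 -7.7470e+01] t 9.88 shares [0.0034 0.002  0.0052] turn 0.001
```

Request:
step_arm(
  plan=[
    [0,-0.007,-0.017,0,5],
    [0,-0.014,-0.034,0,5],
    [0,-0.022,-0.051,0,5],
    [0,-0.031,-0.068,0,5],
    [0,-0.04,-0.084,0,5],
    [0,-0.049,-0.1,0,5],
    [0,-0.059,-0.116,0,5],
    [0,-0.069,-0.132,0,5],
    [0,-0.08,-0.147,0,5],
    [0,-0.091,-0.162,0,5],
    [0,-0.091,-0.162,0,5],
  ],
)

```text
time_s: 10.8
tcp_pos: [0.5003, -0.2375, 0.1715]
eef_rot: [179.7, 0.1, -77.5]
contact_force: [-6.7, -6.9, -2.2]
gripper_width: 0.0107
gripper_force: 40.0
```

```bash
python3 - <<'E'
from h import *
st=r.get_state();print(st['contact_force'],st['moment'],st['gripper_width'])
E
```

```text
[-6.66975758 -6.89714851 -2.16694074] [-2.36023513  3.0334461   0.03846069] 0.010674165235276652
```

Forces are gentle. Continuing to about 0.52 rad.

Request:
step_arm(
  plan=[
    [0,-0.012,-0.014,0,5],
    [0,-0.024,-0.028,0,5],
    [0,-0.036,-0.042,0,5],
    [0,-0.049,-0.055,0,5],
    [0,-0.062,-0.068,0,5],
    [0,-0.076,-0.081,0,5],
    [0,-0.09,-0.093,0,5],
    [0,-0.105,-0.105,0,5],
    [0,-0.105,-0.105,0,5],
    [0,-0.105,-0.105,0,5],
  ],
)

```text
time_s: 11.63
tcp_pos: [0.5234, -0.2323, 0.1982]
eef_rot: [179.4, 0.1, -77.5]
contact_force: [-15.5, -4.3, 8.6]
gripper_width: 0.0109
gripper_force: 40.0
```

```bash
python3 - <<'E'
from h import *
from scipy.optimize import brentq
st=r.get_state();print(st['tcp_pos'],st['contact_force'],st['gripper_width'])
dz=st['tcp_pos'][2]-.1323
print('a from z',brentq(lambda a:.145*np.sin(a)+.055*np.cos(a)-.055-dz,0,1))
s=eyes.capture('scene');t=eyes.capture('top')
A=cv2.resize(s[100:230,150:290],(400,371),interpolation=2);B=cv2.resize(t[165:285,335:465],(400,371),interpolation=2)
cv2.imwrite('pics/c9.png',np.hstack([A,B])[:,:,::-1])
for nm,im,box in(('s',s,(240,110,290,230)),('t',t,(335,170,385,275))):
    for rect,q,c in blobs(im,(3,150,100),(25,255,255),4,box): print(nm,q,c.round(1))
E
```

```text
[ 0.52344093 -0.23229845  0.19817045] [-15.48872766  -4.29999995   8.57739217] 0.010851644276195607
a from z 0.5311696185641648
s [264 133  12  70 254] [268.6 153.4]
```

View pics/c9.png

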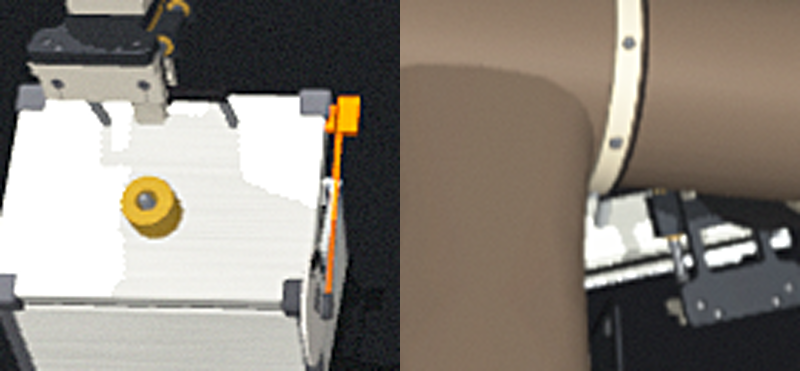

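```bash
python3 - <<'E'
from h import *
cs=cam('scene'); s=eyes.capture('scene'); s0=cv2.imread('pics/scene0.png')[:,:,::-1].copy()
th=np.radians(12.5);X=np.array([np.cos(th),np.sin(th),0]);Y=np.array([-X[1],X[0],0]);Z=np.array([0,0,1.])
H=np.array([.5584,-.2258,.095])+.065*X
P=lambda rr,y,a,w=0: proj(cs,H+y*Y-rr*(np.cos(a)*X-np.sin(a)*Z)+w*(np.sin(a)*X+np.cos(a)*Z))
def m(im): return cv2.inRange(cv2.cvtColor(im.copy(),cv2.COLOR_RGB2HSV),np.array((3,140,90)),np.array((27,255,255)))>0
for im in(s0,s):
    k=m(im); print('\n'.join(''.join('#' if v else '.' for v in row) for row in k[130:172,258:282])); print()
for a in(.45,.5,.55,.6,.65,.7):
    print(a,'flag c',P(.155,.132,a).round(1),'corners',[P(rr,.132+y,a,w).round(1).tolist() for rr,w,y in((.17,.008,.004),(.17,-.008,.004),(.14,.008,.004),(.14,-.008,.004),(.17,.008,-.004))])
print('pointer',[(rr,P(rr,.123,0).round(1),P(rr,.123,.531).round(1)) for rr in(.14,.15,.16,.17)])
print('lid top front corner', P(.17,.12,.531,.01),P(.17,-.12,.531,.01))
E
```

```text
........................
........................
........................
...........#######......
..........########......
..........########......
..........########......
..........########......
..........########......
..........########......
.........#########......
.........#########......
.........#########......
.........########.......
.........#########......
.........#########......
.........########.......
.........########.......
.........###............
.........###............
.........###............
.........###............
.........###............
.........###............
.........##.............
..........#.............
.........##.............
.........##.............
.........##.............
.........##.##..........
.........#####..........
.........#####..........
.........####...........
.........####...........
.........####...........
.........####...........
.........####...........
.........##.............
........##..............
........##..............
........##..............
........##..............

........................
........................
[... 1288 characters left out ...]
, 136.2], [269.4, 145.6], [270.4, 148.5], [266.7, 133.0]]
0.6 flag c [268.  139.4] corners [[269.7, 131.7], [270.7, 134.5], [268.9, 144.5], [269.9, 147.1], [266.1, 131.6]]
0.65 flag c [267.5 138.1] corners [[269.2, 130.4], [270.2, 132.9], [268.5, 143.6], [269.5, 145.9], [265.5, 130.3]]
0.7 flag c [267. 137.] corners [[268.6, 129.2], [269.6, 131.5], [268.0, 142.8], [269.1, 144.8], [264.9, 129.2]]
pointer [(0.14, array([268. , 167.4]), array([264.2, 147.4])), (0.15, array([268.6, 164.9]), array([264.5, 143.3])), (0.16, array([269.1, 162.4]), array([264.8, 139.3])), (0.17, array([269.6, 159.9]), array([265.2, 135.2]))]
lid top front corner [263.1606107  133.14944376] [156.53092139 131.0482753 ]
```

The lid pointer (centre row about 141.2) is just below the flag (centre row about 140.4), so the lid is at about 0.50–0.53 and the index at about 0.545. Raising slightly more.

Request:
step_arm(
  plan=[
    [0,-0.008,-0.007,0,5],
    [0,-0.016,-0.014,0,5],
    [0,-0.016,-0.014,0,5],
    [0,-0.016,-0.014,0,5],
    [0,-0.016,-0.014,0,5],
    [0,-0.016,-0.014,0,5],
  ],
)

```text
time_s: 12.28
tcp_pos: [0.5274, -0.2314, 0.2017]
eef_rot: [179.5, 0.1, -77.5]
contact_force: [-15.2, -4.8, 9.0]
gripper_width: 0.0108
gripper_force: 40.0
```

```bash
python3 - <<'E'
from h import *
st=r.get_state();print(st['tcp_pos'],st['contact_force'],st['gripper_width'],st['gripper_force'])
s=eyes.capture('scene')
k=cv2.inRange(cv2.cvtColor(s,cv2.COLOR_RGB2HSV),np.array((3,140,90)),np.array((27,255,255)))>0
print('\n'.join(''.join('#' if v else '.' for v in row) for row in k[130:150,258:282]))
for rect,q,c in blobs(s,(20,100,60),(35,255,255),100,(160,140,240,210)): print(q,c)
t0=st['tcp_pos']; th=np.radians(12.5)
d=np.mean([r.get_state()['tcp_pos'] for _ in range(3)],0)-[.4803,-.2421,.1323]; dh=d[0]*np.cos(th)+d[1]*np.sin(th)
print('a',np.arctan2(.055+d[2],.145-dh)-np.arctan2(.055,.145), np.hypot(.055+d[2],.145-dh),np.hypot(.055,.145))
E
```

```text
[ 0.52739987 -0.23143753  0.20170194] [-15.22840287  -4.76899182   9.0010371 ] 0.010829115131783985 39.997347593307495
........................
........................
........................
...........#######......
..........########......
........#.########......
.......##.########......
.......##.########......
.......##.########......
.......##.########......
.......###########......
......############......
.....#############......
.....#############......
.....#############......
......############......
.........########.......
.........########.......
.........###............
.........###............
[192 162  21  21 311] [202.20257235 172.04501608]
a 0.5471320848080246 0.15755693518004962 0.1550806241927082
```

The pointer (rows 135–145) is now centred on the flag (rows 133–147). Kinematics give a lid angle of about 0.547 rad, the ring is on the post and the grip is holding at 40 N. Handing in.

```bash
python3 -c "
from plant import workorder
print(workorder.close_job())"
```

```text
the job is handed in; nothing more can be done
None
```

The job is handed in, with no verdict returned: the brass ring is on the post and let go, and the arm is holding the lid by its handle at about 0.55 rad, where its pointer lines up with the index flag in the camera view.

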